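# Zero the mill's gap dial and back it off four clicks

### The arm

A 7-joint arm with a two-finger parallel gripper is mounted at the origin on a cart in front of the work surface, level with it; the furniture and walls round the work are solid. World frame = base frame: x ahead of the robot, y to its left, z up, the work surface at z = 0. Lengths are in m, angles in rad, forces in N, time in s.
With the tool pointing down it reaches from about 0.4 to 0.85 m from the base axis. Payload 4.5 kg.
Tool frame: the origin (TCP) lies on the mounting face of the last link; the fingertips stand 166 mm ahead of it and the grasp point (between the pads) lies 147 mm ahead of it; z points along the fingers, y is the line along which they close (so a half turn about z gives the same grasp; the last joint's range is limited). The gripper opens to 88 mm and grips with 3 to 60 N. Pads are 18 mm wide; open, the fingers measure 123 mm over their backs; the gripper's body (75 mm by 187 mm) begins 45 mm behind the grasp point.
Start: joints at [1.313, 0.689, -0.195, 1.565, 0.157, 0.902, -0.215], TCP at [0.18, -0.599, 0.405] pointing down, gripper open.
Joint ranges: [-3.01, 3.01], [-0.46, 2.08], [-1.47, 1.51], [0.13, 2.56], [-1, 4.14], [0.04, 2.09], [-2.66, 2.66]. Speed limits (rad/s): [2.57, 2.57, 3.14, 3.14, 3.14, 3.14, 3.14].

### API

Orientations are given as a unit quaternion [x, y, z, w].
In Python, from plant import r, snapshot gives the robot as it stands. The module is installed in compiled form; this text tells all that it offers.
- The arm moves only by the tool move_arm, never from a script. Its argument "rows" is a list of rows, each a list of 5 numbers: the shift along the tool's x, y, z in m, then the turn about the tool's z in rad, then the finger opening in m, from 0 to 0.0881. In form: [[dx, dy, dz, spin, claw], ...]. A call has 1 to 10 rows; each row shifts and turns the commanded pose from where the row before left it, along the tool's axes as they then stand; what a row does not reach is not made up. A row lasts 1/12 s, in which the tool goes at most 41.7 mm and 7.16 degrees, less where a joint would pass 70% of its speed; a pose out of reach is approached as far as the arm can. A call with a gripper value outside its range is refused whole. The fingers move at their own pace and stop on an object; "newtons" is the grip in N (left out, the last holds). Time passes only in rows, so rows that do not move let the fingers close. It gives the time, the measured TCP pose, the force, the opening and the grip force at its end, in the units of the state.
- r.get_state(): the state, without advancing time (a new reading comes with each control period).
- snapshot(name): name is "scene" or "top" or "wrist"; returns a dict with "color" (400x640x3 uint8, red, green, blue), "depth" (400x640 float32, m along the optical axis (not along the pixel's ray), 0 where there is no reading), "mtx" (3x3 intrinsics, pixels), "eye" and "orientation" of the camera in the world. Camera axes: x right, y up, looking along -z (the intrinsics and any distortion apply to the point x, -y, -z); pixel columns grow to the right and rows downward; lengths in m; the calibration is good to about 2 mm. A picture is of the moment at which its call begins.
- r.finish_job(): hands the job in; it is judged then, once.
The state is a dict: "clock": time; "q": joint angles; "qd": joint speeds; "joint_torque": joint torques, N m; "tool_pos": TCP position; "eef_rot": TCP orientation; "contact_force": force on the tool from outside, world axes, zero at the start; "moment": the same for the moment, N m; "opening": opening from 0.0 (shut) to 1.0 (fully open); "finger_force": force on a finger pad.
Only numpy, scipy, OpenCV 4.12 (cv2) and the standard library are available. Lean on these libraries where they do the work, as an engineer would, in place of code of your own. Each camera call takes 0.05 s, during which the arm holds its last target. There are 200 camera calls.

### The job

Set the grinding gap of the bench mill: turn the black dial clockwise until you feel it come up against its stop, without forcing it, then turn it back exactly four clicks. When the gap is set, swing the red lock lever round counter-clockwise to its other end to lock it, and leave the catch beaker and the large blue-capped bottle where they are.

Things in the scene. Friction and masses are not known exactly. Their poses are not given: they have to be found in the camera images.
- mill: White bench disc mill, fixed. Origin on the worktop under the dial's upright axis; +x from the dial to the steel hopper at its back, z up. Base plate x -87 to 150, y -150 to 75, z to 24 mm. Body x -75 to 145, y -55 to 55 mm, flat top at z 100. Hopper rim 58 mm across, centred at x 108, top z 168 mm. The dial is on the body's top; the lock lever on a bracket at the -y side.
- dial_grip (a point): Centre of the black dial's grip bar, on the dial's upright axis, 136.5 mm above the worktop. Bar 14 mm thick (its y), 50 mm long (its x), z 113 to 150 mm, on a round skirt 62 mm across with its top at z 113. The axes turn with the dial; white line on the bar's -x half. 20 clicks a turn, 18 degrees each: light sprung detents (about 0.1 N m to pass), resting in the hollows between.
- gap (a joint): Gap between the grinding plates inside the mill, in m: 0 with the dial at its clockwise stop (a hollow too), 0.00001 more per click counter-clockwise, so 0.00004 at four. A reading is far coarser than a click. Where the stop lies in the world differs from run to run with the plates' wear; the dial starts 1 to 6 clicks away from it.
- windup (a joint): Elastic twist of the dial's spindle, rad, 0 unloaded, counter-clockwise positive: 1 rad per 8 N m on the dial. A click twists it about 0.012; pressed on the stop it goes negative with the torque. Forcing it past 1.0 N m (-0.125) damages the plates.
- lock (a joint): Lock lever angle in rad about its vertical pivot: 0 = fully unlocked, lever pointing to the mill's front (-x); grows counter-clockwise from above, away from the mill's body; 1.4 = its far end stop, locked. It stays where it is left (friction about 0.08 N m).
- lock_post (a point): Middle of the free part of the red upright post at the end of the lock lever, 94 mm above the worktop; the post is a cylinder 18 mm across, from the lever bar (top at z 69 mm) up to z 114 mm, 62 mm from the pivot.
- lock_pivot (a point): Point on the lock lever's vertical pivot axis at the same height as lock_post; the hub there is 26 mm across and reaches up to z 77 mm.
- catch_beaker_mid (a point): Middle of a loose clear glass catch beaker, 52 mm across and 60 mm tall, standing on the worktop in front of the mill under the chute.
- blue_cap_bottle_mid (a point): Middle of the largest white bottle, loose, with a blue cap, 60 mm across and 136 mm tall, standing behind and to the right of the mill.

How it is judged:
By the outcome, as a careful person would: the job done as asked, in the order asked, and still so for the second after the job is handed in, with the robot touching nothing.
It also fails if it takes over 67 s, if anything falls off the work surface, if the arm or the gripper's body presses on something with over 40 N, if the wrist force passes 120 N, or if a joint passes its speed limit or range.

## Working session

There is one attempt and no reset: what is moved stays moved. The work goes in short steps, Python scripts to look and compute and a tool call to move; the robot and the scene stay as the last step left them, time stands still between calls to the robot, and variables do not carry over. Pictures are saved under pics/ and viewed, at most 10 in all, crops included, and the job is handed in when it is done.

Besides the shell and the picture viewer there is one more tool, called after ">>>" as name(argument=value, ...) on one line, values as JSON. move_arm: Moves the arm, as the interface text tells. Its arguments: {"type":"object","properties":{"rows":{"type":"array"},"newtons":{"type":"number"}},"required":["rows"]}

```bash
mkdir -p pics
cat > h.py <<'E'
from plant import r, snapshot
import numpy as np, cv2
from scipy.spatial.transform import Rotation as R
def snap(n):
    s=snapshot(n); np.savez(f'{n}.npz',**s); return s
def rot(o):
    o=np.array(o); return o if o.shape==(3,3) else R.from_quat(o).as_matrix()
def cloud(s):
    d=s['depth'];v,u=np.mgrid[:400,:640];K=s['mtx']
    p=np.stack([(u-K[0,2])/K[0,0]*d,-(v-K[1,2])/K[1,1]*d,-d],-1)
    return p@rot(s['orientation']).T+np.array(s['eye'])
def pix2z(s,u,v,z):
    K=s['mtx'];d=rot(s['orientation'])@np.array([(u-K[0,2])/K[0,0],-(v-K[1,2])/K[1,1],-1]);e=np.array(s['eye'])
    return e+d*(z-e[2])/d[2]
def proj(s,p):
    K=s['mtx'];c=rot(s['orientation']).T@(np.array(p)-s['eye']);return K[0,0]*c[0]/-c[2]+K[0,2],K[1,1]*c[1]/c[2]+K[1,2]
E
python3 - <<'E'
from h import *
st=r.get_state(); print(st)
for n in('scene','top'):
    s=snap(n);print(n,s['eye'],s['orientation'],s['mtx'])
    cv2.imwrite(f'pics/{n}0.png',s['color'][:,:,::-1])
E
```

```text
{'clock': 0.0, 'q': array([ 1.31280974,  0.68996942, -0.19453495,  1.56635069,  0.15728239,
        0.90249417, -0.2150889 ]), 'qd': array([-0.00153674,  0.00094108, -0.00026976,  0.00043145,  0.00103191,
       -0.00050442,  0.0003323 ]), 'joint_torque': array([ 3.50812988e-04, -5.27556968e+01, -1.26655776e+00, -1.53426594e+01,
       -5.24457183e-02,  6.69042289e-03,  1.92358975e-04]), 'tool_pos': array([ 0.17967857, -0.59826781,  0.4039176 ]), 'eef_rot': array([ 9.89368637e-01,  1.45426482e-01, -1.85976097e-04, -8.96236998e-04]), 'contact_force': array([ 0.18353467,  0.25466741, -0.3698835 ]), 'moment': array([0.01198931, 0.03914344, 0.00575397]), 'finger_force': 0.0, 'opening': 0.999291409180377}
scene [-0.01537104  0.49856159  0.9101733 ] [-0.15791797  0.37121526  0.85252817 -0.33235052] [[505.80857759   0.         324.02372808]
 [  0.         505.80857759 188.5191448 ]
 [  0.           0.           1.        ]]
top [ 0.39819617 -0.09037418  1.12411779] [-0.06153931  0.06559062  0.71156911 -0.69683584] [[439.84500303   0.         315.48341382]
 [  0.         439.84500303 195.38418261]
 [  0.           0.           1.        ]]
```

View pics/top0.png

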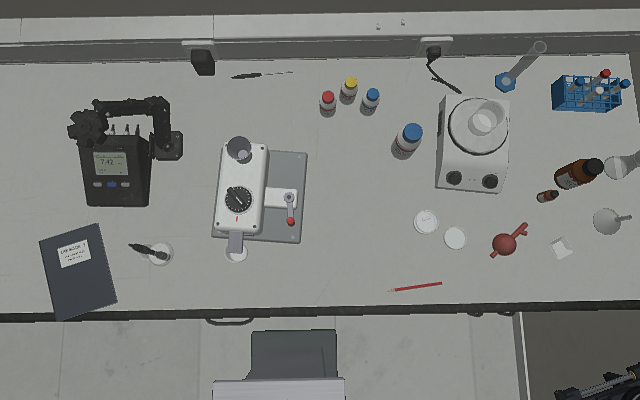

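View pics/scene0.png

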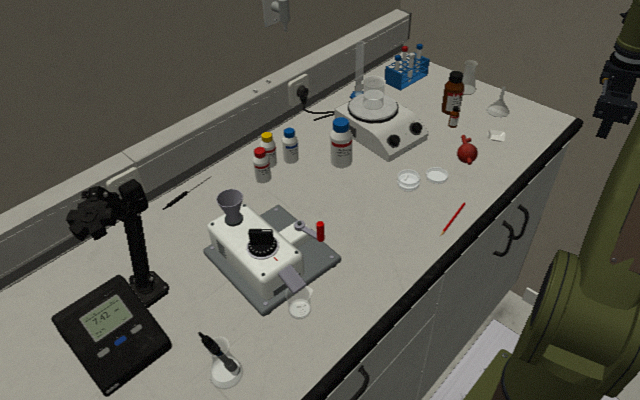

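The top view shows the dial at about (238,200), hopper (239,148), lock pivot (289,199), red post (291,221), beaker (236,253) and blue-cap bottle (409,138). I'll enlarge the mill.

Run:
```python
from h import *
s=dict(np.load('top.npz'))
c=s['color'][130:270,200:320,::-1]
cv2.imwrite('pics/crop1.png',cv2.resize(c,None,fx=4.25,fy=4.25,interpolation=cv2.INTER_CUBIC))
P=cloud(s)
# body top plane points z~0.1
z=P[...,2]; x=P[...,0]; y=P[...,1]
reg=np.zeros_like(z,bool);reg[130:270,200:320]=1
m=reg&(abs(z-0.1)<.005); 
q=P[m][:,:2].astype(np.float32);print(len(q),cv2.minAreaRect(q),np.median(z[m]))
m=reg&(z>.012)&(z<.032);q=P[m][:,:2].astype(np.float32);print('base',len(q),cv2.minAreaRect(q))
m=reg&(z>.145)&(z<.158);q=P[m][:,:2].astype(np.float32);print('bar',len(q),cv2.minAreaRect(q),np.median(z[m]))
hs=cv2.cvtColor(s['color'],cv2.COLOR_RGB2HSV)
m=reg&((hs[...,0]<8)|(hs[...,0]>172))&(hs[...,1]>140)&(z>.08);print('red',m.sum(),np.median(P[m],0))
for n,(u,v) in dict(dial=(238,200),hop=(239,148),piv=(289,199),post=(291,221)).items():
    zz=dict(dial=.15,hop=.168,piv=.077,post=.114)[n];print(n,pix2z(s,u,v,zz),P[v,u])
```

```text
2843 ((0.6127834320068359, 0.06764882802963257), (0.23414969444274902, 0.18411022424697876), 12.711418151855469) 0.10070190592309092
base 3095 ((0.5789465308189392, 0.04604309797286987), (0.22565846145153046, 0.29070061445236206), 84.56112670898438)
bar 241 ((0.6338783502578735, 0.07993323355913162), (0.04508252069354057, 0.15147629380226135), 83.65288543701172) 0.15106464644957684
red 41 [ 0.52517565 -0.03804686  0.11519965]
dial [0.56846798 0.0762816  0.15      ] [0.56844864 0.07626267 0.15011067]
hop [0.6841355  0.07217078 0.168     ] [0.69660604 0.07925978 0.12630128]
piv [ 0.58114247 -0.03429113  0.077     ] [ 0.58144226 -0.03419923  0.07528412]
post [ 0.52302038 -0.04034875  0.114     ] [ 0.52299131 -0.0403604   0.11423526]
```

View pics/crop1.png

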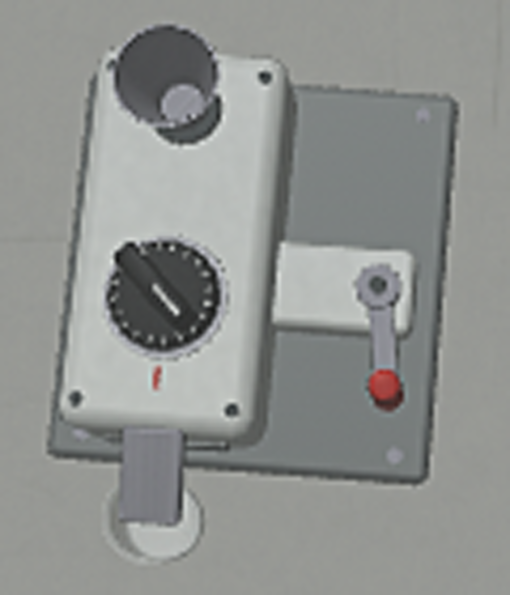

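The crop shows the dial skirt centre at about (163,297), the bar running upper-left to lower-right with its white line at the lower-right, screws at (75,398), (232,410), (265,77), the pivot at (377,286) and the post top at (384,385).

Run:
```python
from h import *
s=dict(np.load('top.npz'));P=cloud(s);z=P[...,2]
f=lambda a,b,h:pix2z(s,200+(a+.5)/4.25-.5,130+(b+.5)/4.25-.5,h)
A,B,C=f(75,398,.1),f(232,410,.1),f(265,77,.1);print(A,B,C)
print('yaw',np.degrees(np.arctan2(*(C-B)[1::-1])),np.degrees(np.arctan2(*(A-B)[1::-1]))-90)
print('skirt',f(163,297,.113),'piv',f(377,286,.077),'post',f(384,385,.114),'hop',f(166,75,.168))
g=np.zeros_like(z,bool);g[183:217,222:256]=1
m=g&(z>.143)&(z<.156);q=P[m][:,:2].astype(np.float32)
print('bar',m.sum(),cv2.minAreaRect(q),q.mean(0));w,V=np.linalg.eigh(np.cov(q.T));print(np.degrees(np.arctan2(V[1,1],V[0,1])),np.sqrt(w*12))
wl=np.array([f(155,285,.15),f(180,312,.15)]);d=wl[1]-wl[0];print('line',wl,np.degrees(np.arctan2(d[1],d[0])))
g[:]=0;g[240:265,222:256]=1
print('beaker',f(154,520,.0),'bot',P[130:138,408:418].reshape(-1,3)[::9].mean(0))
```

```text
[0.5230097  0.13269832 0.1       ] [0.51458429 0.04638323 0.1       ] [0.70401908 0.02835646 0.1       ]
yaw -5.435946346173319 -5.5751034507010075
skirt [0.57611976 0.08269233 0.113     ] piv [ 0.58630016 -0.03271008  0.077     ] post [ 0.52491482 -0.03799262  0.114     ] hop [0.68586827 0.07291592 0.168     ]
bar 138 ((0.5777904987335205, 0.08319585025310516), (0.049585971981287, 0.013871213421225548), 40.53258514404297) [0.5772751  0.08257966]
-139.7544407456405 [0.01387039 0.05048859]
line [[0.57614042 0.08065381 0.15      ]
 [0.56138958 0.06731458 0.15      ]] -137.87687776524191
beaker [0.46100598 0.10601346 0.        ] bot [ 0.72103968 -0.32910172  0.138111  ]
```

>>> move_arm(rows=[[0.01,-0.01,0,0,0.088],[0.024,-0.0224,0,0,0.088],[0.024,-0.0224,0,0,0.088],[0.024,-0.0224,0,0,0.088],[0.024,-0.0224,0,0,0.088],[0.024,-0.0224,0,0,0.088],[0.024,-0.0224,0,0,0.088],[0.024,-0.0224,0,0,0.088],[0.024,-0.0224,0,0,0.088],[0.024,-0.0224,0,0,0.088]], newtons=25)

```text
clock: 0.93
tool_pos: [0.3358, -0.3294, 0.4046]
eef_rot: [0.989, 0.145, -0.0, -0.0]
contact_force: [1.1, 0.1, -0.5]
opening: 0.997
finger_force: 0.0
```

>>> move_arm(rows=[[0.024,-0.0224,0,0,0.088],[0.024,-0.0224,0,0,0.088],[0.024,-0.0224,0,0,0.088],[0.024,-0.0224,0,0,0.088],[0.024,-0.0224,0,0,0.088],[0.024,-0.0224,0,0,0.088],[0.024,-0.0224,0,0,0.088],[0.024,-0.0224,0,0,0.088],[0.024,-0.0224,0,0,0.088],[0.024,-0.0224,0,0,0.088]])

```text
clock: 1.77
tool_pos: [0.5012, -0.0458, 0.4045]
eef_rot: [0.989, 0.145, -0.0, 0.0]
contact_force: [0.1, -0.7, 0.6]
opening: 0.998
finger_force: 0.0
```

>>> move_arm(rows=[[0.024,-0.0224,0,0,0.088],[0.024,-0.0224,0,0,0.088],[0.024,-0.0224,0,0,0.088],[0.024,-0.0224,0,0,0.088],[0.012,-0.012,0,0,0.088],[0,0,0,0,0.088]])

```text
clock: 2.27
tool_pos: [0.5761, 0.0862, 0.4043]
eef_rot: [0.989, 0.149, 0.001, -0.002]
contact_force: [-0.7, -0.1, -0.1]
opening: 1.002
finger_force: 0.0
```

```bash
cat >> h.py <<'E'
def show(target=None,bar=None):
    s=r.get_state();M=rot(s['eef_rot']);np.set_printoptions(precision=4,suppress=True)
    print('t',s['clock'],'p',s['tool_pos'],'y-az',np.degrees(np.arctan2(M[1,1],M[0,1])),'z',M[:,2],'\nq',s['q'],'F',s['contact_force'],'M',s['moment'],'op',s['opening'],s['finger_force'])
    if target is not None: print('tool shift',M.T@(np.array(target)-s['tool_pos']))
    return s
E
python3 -c "
from h import *
show([.577,.083,.404])"
```

```text
t 2.2667 p [0.5761 0.0862 0.4043] y-az -72.88372058141293 z [ 0.0013  0.0038 -1.    ] 
q [-0.1608  0.6291 -0.1121  1.7019  0.0861  0.8133 -1.5827] F [-0.6893 -0.0829 -0.0654] M [ 0.0535  0.0391 -0.0045] op 1.001537176175571 0.0
tool shift [-0.0001  0.0034  0.0003]
```

>>> move_arm(rows=[[0,0.0034,0,-0.06,0.07],[0,0,0,-0.12,0.06],[0,0,0,-0.12,0.06],[0,0,0,-0.12,0.06],[0,0,0,-0.12,0.06],[0,0,0,-0.12,0.06],[0,0,0,-0.12,0.06],[0,0,0,-0.12,0.06],[0,0,0,-0.12,0.06],[0,0,0,-0.12,0.06]])

```text
clock: 3.1
tool_pos: [0.5754, 0.0763, 0.4043]
eef_rot: [0.753, 0.658, -0.001, 0.0]
contact_force: [-0.7, -0.3, 0.0]
opening: 0.68
finger_force: 0.0
```

>>> move_arm(rows=[[0,0,0,-0.12,0.06],[0,0,0,-0.12,0.06],[0,0,0,-0.12,0.06],[0,0,0,-0.12,0.06],[0,0,0,-0.12,0.06],[0,0,0,-0.12,0.06],[0,0,0,-0.12,0.06],[0,0,0,-0.12,0.06],[0,0,0,-0.12,0.06],[0,0,0,-0.12,0.06]])

```text
clock: 3.93
tool_pos: [0.5755, 0.0762, 0.4042]
eef_rot: [0.25, 0.968, -0.001, -0.0]
contact_force: [-0.1, 0.8, 0.3]
opening: 0.685
finger_force: 0.0
```

>>> move_arm(rows=[[0,0,0,-0.12,0.06],[0,0,0,-0.12,0.06],[0,0,0,-0.12,0.06],[0,0,0,-0.12,0.06],[0,0,0,-0.12,0.06],[0,0,0,-0.12,0.06],[0,0,0,-0.12,0.06],[0,0,0,-0.12,0.06],[0,0,0,-0.12,0.06],[0,0,0,-0.12,0.06]])

```text
clock: 4.77
tool_pos: [0.5756, 0.0763, 0.4041]
eef_rot: [-0.341, 0.94, -0.001, -0.001]
contact_force: [0.4, 0.0, -1.1]
opening: 0.682
finger_force: 0.0
```

```bash
python3 -c "
from h import *
show([.577,.083,.404])
s=snap('wrist');cv2.imwrite('pics/w1.png',s['color'][:,:,::-1])
P=cloud(s);z=P[...,2];x=P[...,0];y=P[...,1]
m=(z>.143)&(z<.156)&(np.hypot(x-.577,y-.083)<.035);q=P[m][:,:2].astype(np.float32)
print('bar',m.sum(),np.median(z[m]),cv2.minAreaRect(q),proj(s,[.577,.083,.15]))"
```

```text
t 4.7667 p [0.5756 0.0763 0.4041] y-az 129.83097973447568 z [-0.001  -0.0023 -1.    ] 
q [ 0.353   0.8324 -1.0812  1.6797  0.8025  1.141   1.309 ] F [ 0.3832  0.0445 -1.0899] M [ 0.1045 -0.1675  0.0081] op 0.6817916446180257 0.0
tool shift [-0.0054  0.0043  0.0001]
bar 843 0.14864061016698546 ((0.576104998588562, 0.081778883934021), (0.049463409930467606, 0.014043639414012432), 39.770103454589844) (np.float64(326.4567401563881), np.float64(215.88323676460863))
```

View pics/w1.png

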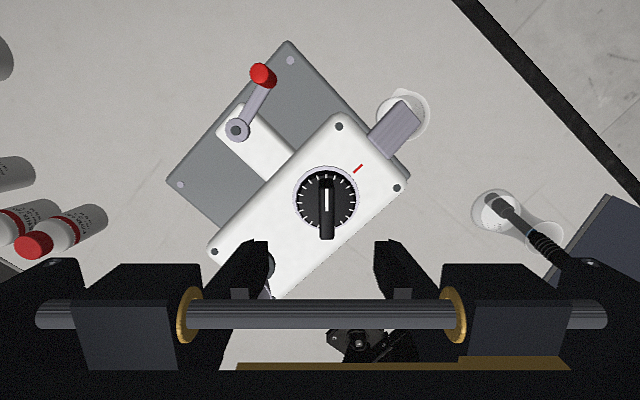

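The wrist view shows the bar at (326,175–238), aligned with the tool, the line toward the top and the lever at (237,130)–(262,73). Now centring and descending.

>>> move_arm(rows=[[-0.0051,0.0039,0.005,0,0.06],[0,0,0.02,0,0.06],[0,0,0.02,0,0.06],[0,0,0.02,0,0.06],[0,0,0.02,0,0.06],[0,0,0.014,0,0.06],[0,0,0,0,0.06]])

```text
clock: 5.4
tool_pos: [0.5765, 0.0832, 0.3026]
eef_rot: [-0.337, 0.941, -0.0, -0.003]
contact_force: [-0.1, 0.1, 0.3]
opening: 0.678
finger_force: 0.0
```

```bash
python3 -c "
from h import *
show([.577,.0825,.285])"
```

```text
t 5.4 p [0.5765 0.0832 0.3026] y-az 129.43945479978717 z [-0.005  -0.0027 -1.    ] 
q [ 0.2945  0.9548 -0.9815  1.7626  0.9506  0.9866  1.1781] F [-0.1074  0.1399  0.2641] M [ 0.0298 -0.1248  0.0077] op 0.67761143827179 0.0
tool shift [-0.0001 -0.0009  0.0176]
```

>>> move_arm(rows=[[0,-0.0009,0.0176,0,0.06],[0,0,0,0,0.06],[0,0,0,0,0.0],[0,0,0,0,0.0],[0,0,0,0,0.0],[0,0,0,0,0.0],[0,0,0,0,0.0],[0,0,0,0,0.0]], newtons=20)

```text
clock: 6.07
tool_pos: [0.5781, 0.0834, 0.2885]
eef_rot: [-0.338, 0.941, -0.0, 0.0]
contact_force: [-0.2, 0.6, -0.1]
opening: 0.252
finger_force: 0.0
```

```bash
python3 -c "
from h import *
show([.577,.0825,.285])"
```

```text
t 6.0667 p [0.5781 0.0834 0.2885] y-az 129.5359033228482 z [ 0.0007 -0.     -1.    ] 
q [ 0.2884  0.9738 -0.9678  1.7689  0.9787  0.9635  1.1615] F [-0.222   0.5902 -0.1497] M [ 0.105  -0.1511  0.0217] op 0.2523124176153401 0.0
tool shift [0.0014 0.     0.0035]
```

>>> move_arm(rows=[[0.0012,0,0.003,0,0.0],[0,0,0,0,0.0],[0,0,0,0,0.0],[0,0,0,0,0.0],[0,0,0,0,0.0]])

```text
clock: 6.48
tool_pos: [0.577, 0.0829, 0.2852]
eef_rot: [-0.338, 0.941, 0.0, 0.0]
contact_force: [-0.8, 1.7, 2.0]
opening: 0.157
finger_force: 20.0
```

```bash
python3 -c "
from h import *
show([.577,.0825,.285])"
```

```text
t 6.4833 p [0.577  0.0829 0.2852] y-az 129.56711981008718 z [ 0.0001  0.0007 -1.    ] 
q [ 0.2882  0.9774 -0.9649  1.7739  0.9844  0.9572  1.1568] F [-0.7855  1.6743  2.037 ] M [ 0.422  -0.0279  0.0173] op 0.15712159345583232 19.999981108121574
tool shift [ 0.0003 -0.0003  0.0002]
```

>>> move_arm(rows=[[0,0,0,0.06,0.0],[0,0,0,0.085,0.0],[0,0,0,0.085,0.0],[0,0,0,0.084,0.0],[0,0,0,0.06,0.0],[0,0,0,0,0.0],[0,0,0,0,0.0]])

```text
clock: 7.07
tool_pos: [0.5769, 0.083, 0.2852]
eef_rot: [-0.158, 0.987, 0.0, 0.0]
contact_force: [-0.3, 1.4, 0.8]
opening: 0.153
finger_force: 20.0
```

```bash
python3 -c "
from h import *
show([.577,.0825,.285])"
```

```text
t 7.0667 p [0.5769 0.083  0.2852] y-az 108.2394809992959 z [-0.0001  0.0006 -1.    ] 
q [ 0.2557  0.947  -0.8884  1.7757  0.9317  0.9015  0.8261] F [-0.3468  1.424   0.8334] M [ 0.5795 -0.0324 -0.0221] op 0.15305792653847378 19.99998753424734
tool shift [ 0.0001 -0.0005  0.0002]
```

>>> move_arm(rows=[[0,0,0,0.085,0.0],[0,0,0,0.085,0.0],[0,0,0,0.084,0.0],[0,0,0,0.06,0.0],[0,0,0,0,0.0],[0,0,0,0,0.0]])

```text
clock: 7.57
tool_pos: [0.5769, 0.0831, 0.2852]
eef_rot: [-0.003, 1.0, 0.0, -0.0]
contact_force: [0.2, 2.4, 2.3]
opening: 0.159
finger_force: 20.0
```

```bash
python3 -c "
from h import *
show([.577,.0825,.285])"
```

```text
t 7.5667 p [0.5769 0.0831 0.2852] y-az 90.36370989173315 z [-0.      0.0006 -1.    ] 
q [ 0.2248  0.9224 -0.8202  1.7775  0.882   0.8547  0.5544] F [0.1548 2.3795 2.3425] M [0.6972 0.0915 0.2979] op 0.15876680978933636 20.000386931933463
tool shift [-0.0001 -0.0006  0.0002]
```

>>> move_arm(rows=[[0,0,0,0.02,0.0],[0,0,0,0,0.0]])

```text
clock: 7.73
tool_pos: [0.5769, 0.083, 0.2852]
eef_rot: [0.008, 1.0, 0.0, -0.0]
contact_force: [-0.8, 3.0, 1.2]
opening: 0.159
finger_force: 20.0
```

```bash
python3 -c "
from h import *
show([.577,.0825,.285])
s=snap('top');P=cloud(s);z=P[...,2]
cv2.imwrite('pics/t2.png',cv2.resize(s['color'][160:240,190:310,::-1],None,fx=5,fy=5,interpolation=cv2.INTER_CUBIC))"
```

```text
t 7.7333 p [0.5769 0.083  0.2852] y-az 89.05018272926367 z [-0.0001  0.0009 -1.    ] 
q [ 0.2228  0.9208 -0.8153  1.7776  0.8781  0.8514  0.5349] F [-0.8044  3.0078  1.1929] M [0.7733 0.1961 0.4347] op 0.15894396821350454 20.000263857655227
tool shift [-0.0001 -0.0005  0.0002]
```

View pics/t2.png

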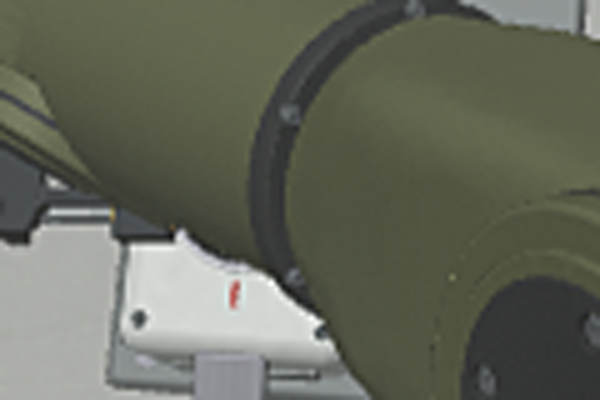

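The arm covers the dial in this view, only the red mark at (235,295) shows. The moment rises 6 N·m/rad from the second hollow: that is the stop, reached after 2 clicks. Now back four clicks to tool-y azimuth 165.5°.

>>> move_arm(rows=[[0,0,0,-0.08,0.0],[0,0,0,-0.08,0.0],[0,0,0,-0.08,0.0],[0,0,0,-0.08,0.0],[0,0,0,-0.08,0.0],[0,0,0,-0.08,0.0],[0,0,0,-0.08,0.0],[0,0,0,-0.08,0.0]])

```text
clock: 8.45
tool_pos: [0.5771, 0.0827, 0.2852]
eef_rot: [-0.308, 0.951, 0.0, 0.0]
contact_force: [-1.8, 3.7, 2.2]
opening: 0.163
finger_force: 20.0
```

>>> move_arm(rows=[[0,0,0,-0.08,0.0],[0,0,0,-0.08,0.0],[0,0,0,-0.08,0.0],[0,0,0,-0.08,0.0],[0,0,0,-0.08,0.0],[0,0,0,-0.08,0.0],[0,0,0,-0.08,0.0],[0,0,0,-0.08,0.0],[0,0,0,-0.05,0.0],[0,0,0,0,0.0]])

```text
clock: 9.28
tool_pos: [0.5774, 0.0825, 0.2852]
eef_rot: [-0.61, 0.792, 0.0, 0.0]
contact_force: [-0.2, 2.4, 2.2]
opening: 0.155
finger_force: 20.0
```

```bash
python3 -c "
from h import *
show([.577,.0825,.285])"
```

```text
t 9.2833 p [0.5774 0.0825 0.2852] y-az 165.2147736389746 z [ 0.0004  0.0011 -1.    ] 
q [ 0.3343  1.0309 -1.0838  1.7709  1.0607  1.0511  1.7223] F [-0.1502  2.4439  2.1678] M [0.7494 0.0023 0.0666] op 0.15528715271555935 19.999116235412657
tool shift [0.0001 0.0004 0.0002]
```

>>> move_arm(rows=[[0,0,0,0,0.05],[0,0,0,0,0.05],[0,0,0,0,0.05],[0,0,0,0,0.05],[0,0,-0.01,0,0.05],[0,0,-0.03,0,0.05],[0,0,-0.04,0,0.05],[0,0,-0.04,0,0.05],[0,0,0,0,0.05]])

```text
clock: 10.03
tool_pos: [0.5781, 0.0849, 0.4136]
eef_rot: [-0.61, 0.792, -0.001, 0.006]
contact_force: [0.3, 0.5, 0.0]
opening: 0.57
finger_force: 0.0
```

```bash
python3 -c "
from h import *
show([.577,.0825,.285])
s=snap('wrist');cv2.imwrite('pics/w2.png',s['color'][:,:,::-1])
P=cloud(s);z=P[...,2];x=P[...,0];y=P[...,1]
m=(z>.143)&(z<.156)&(np.hypot(x-.577,y-.083)<.035);q=P[m][:,:2].astype(np.float32)
print('bar',m.sum(),np.median(z[m]),cv2.minAreaRect(q))
hs=cv2.cvtColor(s['color'],cv2.COLOR_RGB2HSV)
m=((hs[...,0]<8)|(hs[...,0]>172))&(hs[...,1]>140)&(z>.108)&(z<.12)&(y<.02)&(y>-.1);print('red',m.sum(),P[m].mean(0),cv2.minEnclosingCircle(P[m][:,:2].astype(np.float32)))"
```

```text
t 10.0333 p [0.5781 0.0849 0.4136] y-az 165.17931966820706 z [ 0.0116  0.0056 -0.9999] 
q [ 0.3798  0.8748 -1.2019  1.6625  0.87    1.2191  1.86  ] F [0.2593 0.4628 0.0334] M [ 0.1552 -0.135  -0.0069] op 0.5697056153056089 0.0
tool shift [0.0037 0.0017 0.1285]
bar 811 0.14871398691664128 ((0.5764989256858826, 0.08145478367805481), (0.04906522110104561, 0.013586927205324173), 75.74690246582031)
red 344 [ 0.524  -0.0384  0.1125] ((0.5239940881729126, -0.03888435661792755), 0.008854559622704983)
```

View pics/w2.png

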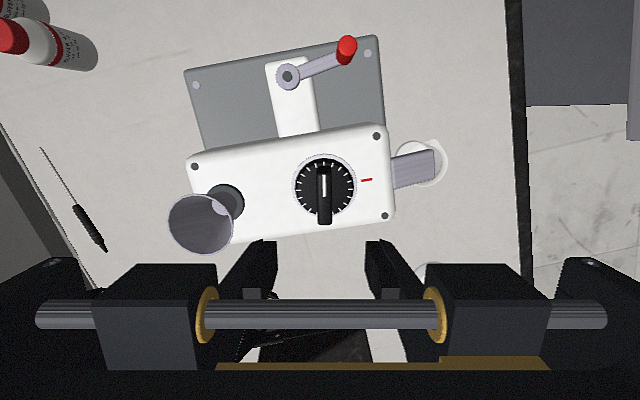

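The picture shows the dial bar upright at (324,165–225), measured 75.75°, matching the 75.8° expected for exactly four clicks from the stop. The lever is at (287,76)–(346,50). Now to the lever post.

>>> move_arm(rows=[[0.0266,0.0041,0,0,0.05],[0.0266,0.0041,0,0,0.05],[0.0266,0.0041,0,0,0.05],[0.0266,0.0041,0,0,0.05],[0.0266,0.0041,0,0,0.05],[0,0,0,0.11,0.05],[0,0,0,0.11,0.05],[0,0,0,0.11,0.05],[0,0,0,0.11,0.05],[0,0,0,0.11,0.05]], newtons=10)

```text
clock: 10.92
tool_pos: [0.5228, -0.0413, 0.4044]
eef_rot: [-0.369, 0.929, -0.0, -0.001]
contact_force: [-0.6, 0.0, 0.2]
opening: 0.566
finger_force: 0.0
```

>>> move_arm(rows=[[0,0,0,0.11,0.05],[0,0,0,0.11,0.05],[0,0,0,0.11,0.05],[0,0,0,0.11,0.05],[0,0,0,0.11,0.05],[0,0,0,0.11,0.05],[0,0,0,0,0.05]])

```text
clock: 11.5
tool_pos: [0.5228, -0.0409, 0.4047]
eef_rot: [-0.05, 0.999, -0.001, -0.001]
contact_force: [0.2, -0.2, -0.0]
opening: 0.565
finger_force: 0.0
```

```bash
python3 -c "
from h import *
show([.524,-.0387,.255])
s=snap('wrist');P=cloud(s);z=P[...,2];y=P[...,1]
hs=cv2.cvtColor(s['color'],cv2.COLOR_RGB2HSV)
m=((hs[...,0]<8)|(hs[...,0]>172))&(hs[...,1]>140)&(z>.108)&(z<.12)&(y<.02)&(y>-.1);print('red',m.sum(),P[m].mean(0),cv2.minEnclosingCircle(P[m][:,:2].astype(np.float32)))"
```

```text
t 11.5 p [ 0.5228 -0.0409  0.4047] y-az 95.69428438158992 z [-0.0012 -0.0013 -1.    ] 
q [ 0.5409  0.7048 -0.9454  1.8456  0.695   0.9639  0.9541] F [ 0.2375 -0.1783 -0.0428] M [ 0.0692 -0.1539  0.0475] op 0.5649421370667148 0.0
tool shift [-0.0016  0.0023  0.1497]
red 229 [ 0.5224 -0.039   0.1123] ((0.5227036476135254, -0.03879217803478241), 0.008870395831763744)
```

Aligned; descend and grip lightly.

>>> move_arm(rows=[[-0.0006,0.0021,0.02,0,0.05],[0,0,0.03,0,0.05],[0,0,0.03,0,0.05],[0,0,0.03,0,0.05],[0,0,0.025,0,0.05],[0,0,0.014,0,0.05],[0,0,0,0,0.05],[0,0,0,0,0.05]])

```text
clock: 12.22
tool_pos: [0.5234, -0.0385, 0.2556]
eef_rot: [-0.052, 0.999, 0.0, -0.001]
contact_force: [-0.1, 0.7, 0.1]
opening: 0.568
finger_force: 0.0
```

```bash
python3 -c "
from h import *
show([.523,-.0388,.255])"
```

```text
t 12.2167 p [ 0.5234 -0.0385  0.2556] y-az 95.98754063233609 z [-0.0018  0.0003 -1.    ] 
q [ 0.4175  0.9028 -0.7453  1.9668  0.9881  0.6908  0.709 ] F [-0.1169  0.6947  0.0531] M [ 0.115  -0.1327 -0.0474] op 0.5676870489782723 0.0
tool shift [ 0.0004 -0.0002  0.0006]
```

>>> move_arm(rows=[[0,0,0,0,0.0],[0,0,0,0,0.0],[0,0,0,0,0.0],[0,0,0,0,0.0],[0,0,0,0,0.0],[0,0,0,0,0.0],[0,0,0,0,0.0]], newtons=10)

```text
clock: 12.8
tool_pos: [0.5237, -0.0385, 0.2566]
eef_rot: [-0.051, 0.999, -0.0, 0.0]
contact_force: [0.5, 0.3, 4.9]
opening: 0.199
finger_force: 10.0
```

```bash
python3 -c "
from h import *
show([.523,-.0388,.255])"
```

```text
t 12.8 p [ 0.5237 -0.0385  0.2566] y-az 95.86960238415926 z [ 0.0008 -0.0001 -1.    ] 
q [ 0.4174  0.9007 -0.7452  1.9667  0.9885  0.6901  0.7068] F [0.4646 0.2577 4.9334] M [ 0.064  -0.0314  0.0416] op 0.19931850867345308 10.00006700400263
tool shift [ 0.0008 -0.0002  0.0016]
```

>>> move_arm(rows=[[-0.0003,-0.0062,0,-0.1,0.0],[-0.0003,-0.0062,0,-0.1,0.0],[-0.0003,-0.0062,0,-0.1,0.0],[-0.0003,-0.0062,0,-0.1,0.0],[-0.0003,-0.0062,0,-0.1,0.0],[-0.0003,-0.0062,0,-0.1,0.0],[0,0,0,0,0]])

```text
clock: 13.38
tool_pos: [0.5385, -0.0733, 0.2566]
eef_rot: [-0.345, 0.939, -0.0, 0.0]
contact_force: [-1.2, -0.9, 6.4]
opening: 0.199
finger_force: 10.0
```

```bash
python3 -c "
from h import *
s=show();d=s['tool_pos'][:2]-[.5863,-.0327];print(np.hypot(*d),np.degrees(np.arctan2(d[1],d[0]))%360)"
```

```text
t 13.3833 p [ 0.5385 -0.0733  0.2566] y-az 130.38586465002555 z [ 0.0011 -0.0003 -1.    ] 
q [ 0.5435  0.9637 -0.8841  1.9088  1.05    0.8221  1.3415] F [-1.1882 -0.884   6.4028] M [-0.0823  0.1318  0.0922] op 0.19936163140024077 9.998767403885722
0.0627015525412314 220.395404052485
```

>>> move_arm(rows=[[-0.0003,-0.0062,0,-0.1,0.0],[-0.0003,-0.0062,0,-0.1,0.0],[-0.0003,-0.0062,0,-0.1,0.0],[-0.0003,-0.0062,0,-0.1,0.0],[-0.0003,-0.0062,0,-0.1,0.0],[-0.0002,-0.005,0,-0.08,0.0],[0,0,0,0,0]])

```text
clock: 13.97
tool_pos: [0.5685, -0.0927, 0.2566]
eef_rot: [-0.599, 0.801, -0.001, 0.0]
contact_force: [-0.9, -2.1, 6.2]
opening: 0.2
finger_force: 10.0
```

```bash
python3 -c "
from h import *
s=show();d=s['tool_pos'][:2]-[.5863,-.0327];print(np.hypot(*d),np.degrees(np.arctan2(d[1],d[0]))%360,rot(s['eef_rot']).T@s['contact_force'])"
```

```text
t 13.9667 p [ 0.5685 -0.0927  0.2566] y-az 163.57598874120993 z [ 0.0012 -0.0009 -1.    ] 
q [ 0.6071  1.0367 -0.9979  1.8079  1.0832  0.9605  1.9709] F [-0.8744 -2.1452  6.2393] M [-0.2425 -0.0178  0.0574] op 0.20004625099877255 9.999248050153255
0.0625546813727564 253.49836265367878 [ 2.3083  0.2233 -6.2384]
```

Push on a little at a time to feel the end stop.

>>> move_arm(rows=[[0,-0.002,0,-0.03,0.0],[0,-0.002,0,-0.02,0.0],[0,0,0,0,0]])

```text
clock: 14.22
tool_pos: [0.5706, -0.093, 0.2565]
eef_rot: [-0.618, 0.786, 0.001, -0.001]
contact_force: [-5.6, -0.7, 7.6]
opening: 0.199
finger_force: 10.0
```

```bash
python3 -c "
from h import *
s=show();d=s['tool_pos'][:2]-[.5863,-.0327];print(np.hypot(*d),np.degrees(np.arctan2(d[1],d[0]))%360,rot(s['eef_rot']).T@s['contact_force'])"
```

```text
t 14.2167 p [ 0.5706 -0.093   0.2565] y-az 166.37241436862502 z [-0.003 -0.001 -1.   ] 
q [ 0.609   1.0429 -1.0065  1.7993  1.0824  0.9741  2.0241] F [-5.6421 -0.6691  7.6337] M [0.0074 0.876  0.0087] op 0.1990584083406459 9.99506555031985
0.062320844980297864 255.41384729905775 [ 1.9922  5.3462 -7.6161]
```

>>> move_arm(rows=[[0,-0.002,0,0,0.0],[0,0,0,0,0]])

```text
clock: 14.38
tool_pos: [0.5713, -0.093, 0.2564]
eef_rot: [-0.618, 0.786, 0.002, -0.003]
contact_force: [-8.4, 0.3, 11.0]
opening: 0.2
finger_force: 10.0
```

```bash
python3 -c "
from h import *
s=show();d=s['tool_pos'][:2]-[.5863,-.0327];print(np.hypot(*d),np.degrees(np.arctan2(d[1],d[0]))%360,rot(s['eef_rot']).T@s['contact_force'])"
```

```text
t 14.3833 p [ 0.5713 -0.093   0.2564] y-az 166.378889507548 z [-0.0064 -0.001  -1.    ] 
q [ 0.6083  1.0442 -1.0068  1.7956  1.0785  0.9782  2.0281] F [-8.3905  0.3409 10.9598] M [0.2068 1.8337 0.0252] op 0.2000811301320512 9.983422482619062
0.06214863060416348 256.01135543246187 [  1.6717   8.3003 -10.9061]
```

>>> move_arm(rows=[[0,0.002,0,0,0.05],[0,0,0,0,0.05],[0,0,0,0,0.05],[0,0,0,0,0.05],[0,0,-0.02,0,0.05],[0,0,-0.03,0,0.05],[0,0,-0.04,0,0.05],[0,0,-0.04,0,0.05],[0,0,-0.02,0,0.05],[0,0,0,0,0.05]])

```text
clock: 15.22
tool_pos: [0.5729, -0.0919, 0.4113]
eef_rot: [-0.618, 0.786, -0.003, 0.004]
contact_force: [1.1, -0.7, 0.6]
opening: 0.571
finger_force: 0.0
```

```bash
python3 -c "
from h import *
show()
s=snap('wrist');cv2.imwrite('pics/w3.png',s['color'][:,:,::-1])
P=cloud(s);z=P[...,2];x=P[...,0];y=P[...,1]
m=(z>.143)&(z<.156)&(np.hypot(x-.577,y-.083)<.035);q=P[m][:,:2].astype(np.float32)
if m.sum()>5:print('bar',m.sum(),cv2.minAreaRect(q))
hs=cv2.cvtColor(s['color'],cv2.COLOR_RGB2HSV)
m=((hs[...,0]<8)|(hs[...,0]>172))&(hs[...,1]>140)&(z>.108)&(z<.12)&(y<.02)&(y>-.15);c,_=cv2.minEnclosingCircle(P[m][:,:2].astype(np.float32));d=np.array(c)-[.5863,-.0327];print(m.sum(),c,np.hypot(*d),np.degrees(np.arctan2(d[1],d[0]))%360)
s=snap('scene');cv2.imwrite('pics/s3.png',s['color'][:,:,::-1])"
```

```text
t 15.2167 p [ 0.5729 -0.0919  0.4113] y-az 166.30595578355602 z [ 0.0093  0.0008 -1.    ] 
q [ 0.6722  0.8515 -1.1545  1.6764  0.8406  1.1821  2.2032] F [ 1.0729 -0.6686  0.5527] M [ 0.1295 -0.0816  0.0114] op 0.5705862139141143 0.0
bar 387 ((0.5744065642356873, 0.07414362579584122), (0.035401470959186554, 0.014017831534147263), 77.54129791259766)
227 (0.5692416429519653, -0.0940667986869812) 0.06369357523539335 254.4654673016089
```

View pics/w3.png

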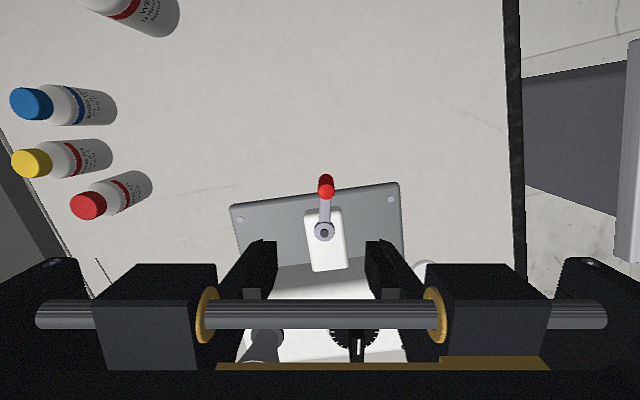

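View pics/s3.png

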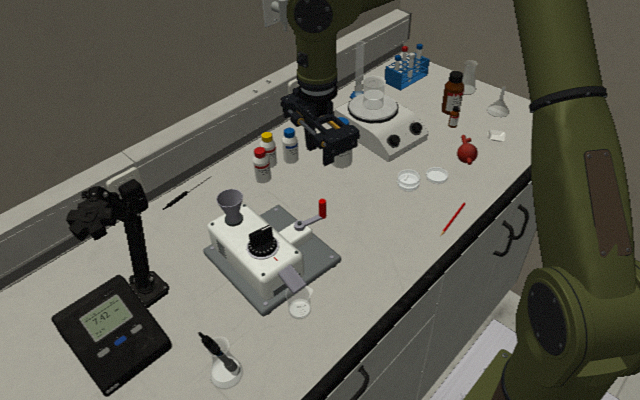

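The wrist view shows the post at (326,186) straight out from its pivot (324,231), which measures 254.5° against the 254.7° end. The scene view shows the dial untouched, the beaker in place at (300,302), and the bottle in place behind the gripper at (343,150).

```bash
python3 -c "
from h import *
print(r.finish_job())"
```

```text
the job is handed in; nothing more can be done
None
```

I set the dial four clicks back from its clockwise stop (peak moment read there about 0.43 N·m), then swung the lock lever to its locked end; the beaker and blue-capped bottle were left untouched, and the job was handed in at about 15 s.

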